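# Seat a loco chassis block in the clamping jig and ratchet it tight

### The job

Slide the aluminium locomotive chassis block fully home in the four-pillar clamping jig, flush against its end stop and side rail. Then swing the ratchet lever to and fro between the pillar nuts (clockwise from above tightens) until the screw's pad clamps the block firmly: stop once the pull at the grip goes stiff and has risen to about twice that of free running; much more would strip the ratchet's teeth. Let go, and leave the other things on the bench alone.

Things in the scene. Friction and masses are not known exactly. Their poses are not given: they have to be found in the camera images.
- jig: clamping jig bolted to the bench; origin on the bench top (z 0) under the screw axis. 'Jig' coordinates in these notes are in its frame, mm, z up; its yaw is within 0.35 rad of the world's. Dark base plate x -70..70, y -80..110, upper face z 15. The block slides in from the open +y side, under top plate and pad, towards jig -y
- top_plate (a point): centre of the upper face of the grey top plate, jig (0, 0, 76): plate 140 (x) by 100 (y), 16 thick, underside z 60, on four 14 mm pillars at jig x +-54, y +-36, whose hex nuts reach z 93
- end_stop (a point): middle of the end stop's face, jig (0, -50, 22); it looks to jig +y, is 60 wide (x) and 14 high (z 15..29)
- side_rail (a point): middle of the side rail's face, jig (22, -8, 22); it looks to jig -x, is 84 long (jig y -50..34) and 14 high (z 15..29)
- part_home (a point): where the block's underside centre must come: jig (0, 25, 15), axes as the jig's. There the block's front end lies on the end stop, its +x flank on the side rail and its tail end at jig y 100
- block_center (a point): centre (13 mm above the underside) of the loose aluminium chassis block: 150 mm long (own y, tail at +y), 44 wide (own x), 26 high, about 0.42 kg; lower 20 mm full width, above it a rib 26 wide and 6 high along all its length. It starts flat on the base plate, partly under the top plate, 20 to 50 mm short of the end stop, 7 to 14 mm off the rail, up to 0.08 rad skew
- block_base (a point): centre of the block's underside; axes x along its width, y along its length (tail at +y), z up
- block_tail (a point): where to grip the block across its 44 mm width: on its centre line, 60 mm from its middle towards the tail, 10 mm above its underside. It stays clear of top plate and rail (jig y 85 when home)
- block: the block itself; origin as block_base
- screw: the screw with its round steel pressure pad, 26 mm across, below; origin at the centre of the pad's lower face. It only moves up and down, at jig x 0, y 0: 0.8 mm down per radian of screw turn. It starts 0.9 to 1.7 mm above the block's top (z 41); 1.8 to 2.7 rad of tightening bring it hard down
- screw_axis (a point): jig (0, 0, 91), on the vertical screw axis, at about lever height
- lever_head (a point): top centre of the lever's round steel ratchet head, 80 mm across, 20 high, on the screw axis
- lever (a joint): ratchet lever angle, rad: 0 pointing to jig -y, growing clockwise from above, which tightens (grip going towards jig -x). Pillar nuts stop it at -0.70 and +0.70, which also feels hard. Pull at the grip: about 3 N running free; when the block is clamped it climbs about 1 N per mm of further travel; 6 to 10 N is firmly tight, under 5.5 N not yet, over 14 N strips the teeth
- lever_grip (a point): middle of the lever's black grip, 115 mm from the screw axis, z 91 to 94; point axes x outwards along the lever, z up. Grip 62 long (83 to 145 mm from the axis), 20 wide, 18 high; inwards of it a 15 x 10 mm shank to the head. Nothing but base plate and bench lies below the grip
- wagon: bystander: model tank wagon, yellow tank 32 mm thick on a dark 112 x 30 mm frame, 54 mm high, beside the jig
- wheelset: bystander: two 24 mm wheels on a 62 mm axle, standing on a 26 x 34 x 10 mm steel V-block, 28 mm high, beside the jig
- driver: bystander: red-handled screwdriver lying on the bench on the robot's side of the jig
- pliers: bystander: red-handled pliers lying on the bench to the robot's right
- oil: bystander: white bottle 34 mm across, 85 mm high, to the robot's left
- tray: bystander: two-bay wooden tray 150 x 110 x 30 mm with small parts, to the robot's left
- file: bystander: red-handled flat file, 200 mm long, to the robot's right
- wheel: toothed wheel on the screw, inside the lever's head (not visible): 16 teeth, 30 mm from the axis. After each return up to 23 degrees of the pull are idle, then the screw turns with the lever
- plunger: sprung plunger in the lever's head that drives the wheel's teeth when the lever is pulled clockwise; on the return it clicks over them at about 1 N (at the grip) and the screw stays, held by its own friction, also when let go
Things that resemble listed ones, but are neither listed nor needed, are in the scene too. Of the things that look like the block, the middle-sized one is meant.

How it is judged:
On the way, in this order (a step that is already met when the one before it is completed fails the run):
1. the block lies home, against end stop and side rail (x of block_base in the frame of part_home between -0.002 and 0.002 m and y of block_base in the frame of part_home between -0.002 and 0.002 m and z of block_base in the frame of part_home below 0.002 m and angle between the y axis of block_base and the y axis of part_home, either way round below 0.03 rad), for 0.2 s.
2. the clamp is pulled firmly tight: the ratchet carries a clearly stiff pull (about 5 N or more at the grip) with the pad pressed hard on the block (contact force between plunger and wheel above 20 N and contact force between screw and block above 80 N), for 0.1 s.
At the end, for the whole second after the job is handed in: the block lies on the base plate within 2 mm of home both ways (against end stop and side rail) and square within 0.03 rad, at rest, with the screw's pad still pressed on it (more than 80 N; it carries about 150 N when hard down) after the lever is let go (all of step 1 and contact force between screw and block above 80 N and linear speed of block below 0.01 m/s); the robot touches nothing.
It fails at once if overtightened: the ratchet's teeth carry more than 60 N (a pull over about 15 N at the grip) (contact force between plunger and wheel above 60 N).
It fails at once if one of the other things on the bench moved by more than 30 mm (distance of any of wagon, wheelset, driver, pliers, oil, tray, file from where it was at the start of the episode above 0.03 m).
It also fails if it takes over 72 s, if anything falls off the work surface, if the arm or the gripper's body presses on something with over 40 N, if the wrist force passes 120 N, or if a joint passes its speed limit or range.

### The arm

A 6-joint arm with a two-finger parallel gripper is mounted at the origin on the work surface. World frame = base frame: x ahead of the robot, y to its left, z up, the work surface at z = 0. Lengths are in m, angles in rad, forces in N, time in s.
With the tool pointing down it reaches from about 0.375 to 0.975 m from the base axis. Payload 3.8 kg.
Tool frame: the origin (TCP) lies midway between the tips of the shut fingers; the grasp point (between the pads) lies 19 mm behind it; z points along the fingers, y is the line along which they close (so a half turn about z gives the same grasp; the last joint's range is limited). The gripper opens to 88 mm and grips with 3 to 60 N. Pads are 18 mm wide; open, the fingers measure 123 mm over their backs; the gripper's body (75 mm by 187 mm) begins 45 mm behind the grasp point.
Start: joints at [-1.368, 0.264, 1.604, -0, 1.274, -0.037], TCP at [0.16, -0.656, 0.239] pointing down, gripper open.
Joint ranges: [-2.63, 2.63], [-0.94, 2.18], [0.31, 2.57], [-1.31, 4.45], [0, 2.66], [-2.55, 2.55]. Speed limits (rad/s): [2.57, 2.57, 3.14, 3.14, 3.14, 3.14].

### API

Orientations are given as a rotation vector (axis times angle).
In Python, from cell import manip, inverse_kinematics, cams, order gives the robot as it stands. Calls block until the motion is done:
- manip.move_pose(position, orientation): joint-space move of the TCP to a pose.
- manip.move_linear(position, rate=0.15, rot=None): straight line of the TCP; rot=None keeps the orientation; rate is the mean speed in m/s.
- manip.set_joints(angles): joint-space move.
- manip.set_gripper(opening, force=None): finger opening in m; force is the grip in N (None keeps the last); returns when the fingers have stopped.
- manip.dwell(seconds).
- inverse_kinematics(position, orientation): joint angles nearest the present ones, or None.
- manip.state(): the state.
- cams.capture(name): name is "scene" or "top"; returns a dict with "image" (400x640x3 uint8, blue, green, red), "z_map" (400x640 float32, m along the optical axis (not along the pixel's ray), 0 where there is no reading), "intrinsics" (3x3 intrinsics, pixels), "position" and "orientation" of the camera in the world. Camera axes: x right, y down, z forward; pixel columns grow to the right and rows downward; lengths in m; the calibration is good to about 2 mm. A picture is of the moment at which its call begins.
A pose or a line that the arm cannot do raises manip.IKError and nothing moves.
- order.close_job(): hands the job in; it is judged then, once.
The state is a dict: "clock": time; "joint_pos": joint angles; "joint_velocities": joint speeds; "tau": joint torques, N m; "tool_pos": TCP position; "tcp_rot": TCP orientation; "contact_force": force on the tool from outside, world axes, zero at the start; "moment": the same for the moment, N m; "gripper_width": finger opening in m; "grasp_force": force on a finger pad.
Only numpy, scipy, OpenCV 4.12 (cv2) and the standard library are available. Lean on these libraries where they do the work, as an engineer would, in place of code of your own. Each camera call takes 0.05 s, during which the arm holds its last target. There are 200 camera calls.

## Working session

There is one attempt and no reset: what is moved stays moved. The work goes in short steps, each a Python script; the robot and the scene stay as the last script left them, time stands still between calls to the robot, and variables do not carry over. Pictures are saved under pics/ and viewed, at most 10 in all, crops included, and the job is handed in when it is done.

```bash
ls; mkdir -p pics; python3 - <<'E'
from cell import manip,cams
import cv2,numpy as np
for n in("scene","top"):
    c=cams.capture(n); cv2.imwrite(f"pics/{n}0.png",c["image"]); np.savez(f"pics/{n}0.npz",**c)
    print(n,c["intrinsics"].tolist(),c["position"],c["orientation"],(c["z_map"]>0).mean())
s=manip.state();print(s["clock"],s["tcp_rot"],s["contact_force"])
E
```

```text
pics
scene [[385.4549685797517, 0.0, 315.7290399545554], [0.0, 385.4549685797517, 203.97736519151744], [0.0, 0.0, 1.0]] [ 1.17507348 -0.67461656  0.75773815] [-2.08438868 -0.799832    0.42545643] 0.9951171875
top [[412.1215754831169, 0.0, 325.47517961171246], [0.0, 412.1215754831169, 197.1978683827666], [0.0, 0.0, 1.0]] [0.2868725  0.02121501 1.08055187] [-2.04586917  2.1400756  -0.27004587] 0.99578515625
0.1 [-3.11703959e+00 -3.75520311e-01  2.70679383e-04] [-0.22168792 -0.19333903  0.62966611]
```

View pics/scene0.png

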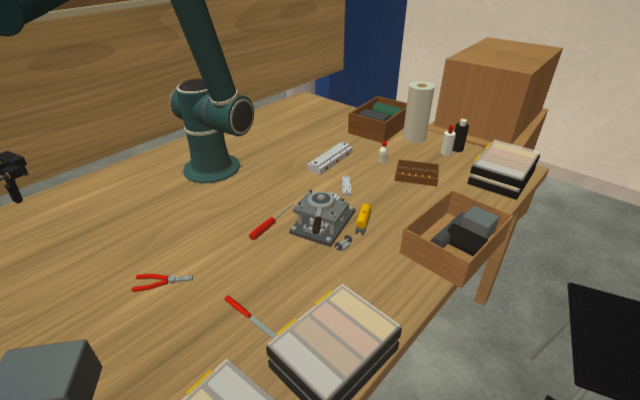

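View pics/top0.png

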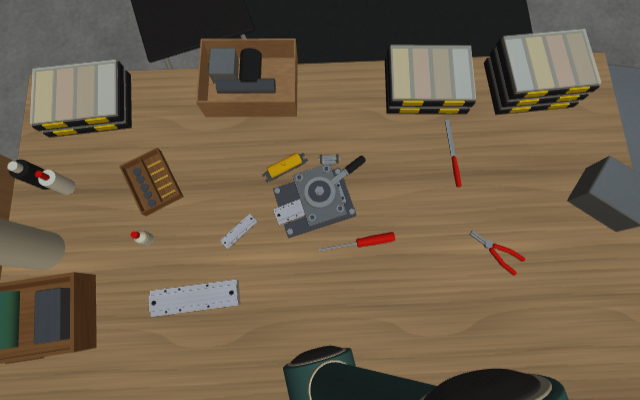

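The scene view shows the jig at about (322,215) with the lever's grip towards the camera. In the top view the jig is at (315,200), the block's tail sticks out left at (288,212), and the grip points up and right at (352,168). I'll zoom in next.

```bash
cat > h.py <<'E'
import numpy as np,cv2
from scipy.spatial.transform import Rotation as R
def load(n): return dict(np.load(f"pics/{n}.npz"))
def ray(c,uv):
    uv=np.atleast_2d(np.asarray(uv,float)); K=c["intrinsics"]
    d=np.c_[(uv[:,0]-K[0,2])/K[0,0],(uv[:,1]-K[1,2])/K[1,1],np.ones(len(uv))]
    return d@R.from_rotvec(c["orientation"]).as_matrix().T
def onplane(c,uv,z):
    d=ray(c,uv); p=c["position"]; return p+d*((z-p[2])/d[:,2])[:,None]
def cloud(c):
    v,u=np.mgrid[0:400,0:640]; d=ray(c,np.c_[u.ravel(),v.ravel()])
    return (c["position"]+d*c["z_map"].ravel()[:,None]).reshape(400,640,3)
def proj(c,P):
    q=(np.atleast_2d(P)-c["position"])@R.from_rotvec(c["orientation"]).as_matrix()
    return (q[:,:2]/q[:,2:])*[c["intrinsics"][0,0],c["intrinsics"][1,1]]+c["intrinsics"][:2,2]
E
python3 - <<'E'
from h import *
t=load("top0");s=load("scene0")
a=cv2.resize(t["image"][145:245,255:380],None,fx=5,fy=5,interpolation=cv2.INTER_CUBIC)
b=cv2.resize(s["image"][180:255,280:380],None,fx=6,fy=6,interpolation=cv2.INTER_CUBIC)
cv2.imwrite("pics/a.png",a);cv2.imwrite("pics/b.png",b)
C=cloud(t); Z=C[...,2]
for v in range(160,240,6): print(v,(Z[v,264:372:6]*1000).round().astype(int))
# top plate plane mask
for lo,hi in((.070,.082),(.035,.044),(.010,.020),(.096,.112)):
    m=((Z>lo)&(Z<hi)).astype(np.uint8); m[:145]=0;m[245:]=0;m[:,:255]=0;m[:,380:]=0
    P=C[m>0]; r=cv2.minAreaRect(P[:,:2].astype(np.float32)*1000); print(lo,m.sum(),r,np.median(P[:,2]))
E
```

```text
160 [ 1  2  2 43 53 48 44 19 -1 16 12 15 16 -4  0 98 99 -2]
166 [  1  45  48  45  43  31   1  -2   2   0  73  76   1  -2 107  99   1   2]
172 [ 16  47  42  34  -4   2  -1  74  77  77  83  80  19 100 103   0   6   0]
178 [  0  16   6   3  -1  79  89  80  99 101 101  74  99  93  -3   1  -3   4]
184 [  0   4  -2  -2  18  15  77 102 103 103 105 104  75  16   0   2   0   0]
190 [  0  -2  23  14  15  12  76 102 104 111 105  99  75  13  -2   0   1   1]
196 [  4   2  16  15  15  17  77 106 104 103 100 102  75  27  14   0   2   0]
202 [  0   1   3  17  15  35  41  75 100 102 100 102  76  75  18  -1  -3  -2]
208 [-1  0 38 39 39 42 41 75 78 89 77 77 87 91 15 -1  1 -1]
214 [-2  1 41 41 43 46 37 77 92 73 77 77 76 74 17 19 -2 -3]
220 [-2 -2 -1 38 35 18 13 15 87 79 75 63 15  7  1 -4 -1  0]
226 [ 2  4 -3  1 15 14 12 16 58 16  7 -3  3  0 -1  0 -1  2]
232 [ 0  1 -1 -2 28 12 16  2 -2  0  3  2 -5  1 -2  2 -2  1]
238 [ 2 -2  0  2  0  2 -2  1  0 -1 -1  0  1  3 -1  3 18 20]
0.07 1118 ((550.0172729492188, 22.118614196777344), (141.2198944091797, 100.013671875), 15.64879035949707) 0.07618547891847816
0.035 492 ((587.208984375, 89.51936340332031), (157.67115783691406, 183.53024291992188), 37.168678283691406) 0.04036886183308219
0.01 1424 ((560.0414428710938, 17.567916870117188), (329.4152526855469, 240.40321350097656), 80.69173431396484) 0.015482322609113863
0.096 1039 ((571.1085815429688, -22.523162841796875), (95.89697265625, 176.09866333007812), 15.809064865112305) 0.10239689987725575
```

View pics/a.png

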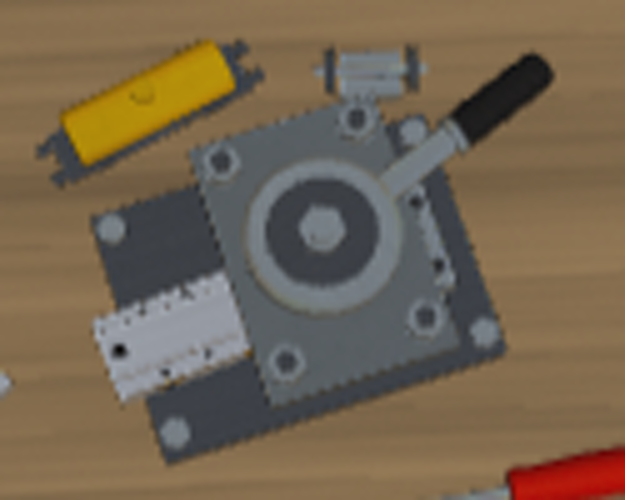

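View pics/b.png

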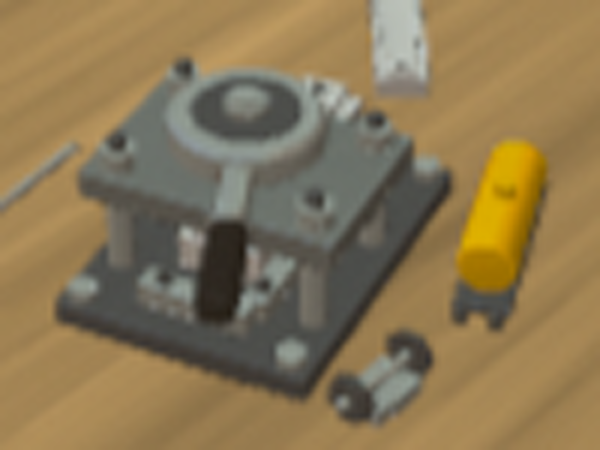

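In crop a the jig has its screw at (322,228), the tail of the block protrudes left between (95,320) and (250,350), and the grip's middle is at about (505,98). Crop b shows the grip hanging over the end-stop side at (220,270). The other block-like things are a larger and a smaller one lying outside the jig. I'll measure from the depth in both views.

```bash
cat > meas.py <<'E'
from h import *
def rect(P): 
    (c,sz,a)=cv2.minAreaRect((P[:,:2]*1000).astype(np.float32)); return np.round(c,1),np.round(sz,1),round(a,2)
for n in("top0","scene0"):
    c=load(n);C=cloud(c);im=c["image"].astype(int);Z=C[...,2]
    sat=im.max(2)-im.min(2);near=np.hypot(C[...,0]-.55,C[...,1]-.022)<.2
    def clean(m):
        k,l,st,_=cv2.connectedComponentsWithStats(m.astype(np.uint8)); return l==1+np.argmax(st[1:,4])
    m=clean(near&(abs(Z-.076)<.005)); print(n,"plate",rect(C[m]),np.median(Z[m]))
    # colour silhouettes cast on planes
    hd=clean(near&(Z>.096)&(Z<.11)&(np.hypot(C[...,0]-.55,C[...,1]-.022)<.046))
    v,u=np.nonzero(hd); print(" head",cv2.minEnclosingCircle((onplane(c,np.c_[u,v],np.median(Z[hd]))[:,:2]*1000).astype(np.float32)),np.median(Z[hd]))
    g=clean(near&(im.max(2)<50)&(Z>.08)); v,u=np.nonzero(g); print(" grip",rect(onplane(c,np.c_[u,v],np.median(Z[g]))),np.median(Z[g]),g.sum())
    a=.273; d=C-[.550,.022,0]; jx=d[...,0]*np.cos(a)+d[...,1]*np.sin(a); jy=-d[...,0]*np.sin(a)+d[...,1]*np.cos(a)
    b=near&(sat<40)&(im.mean(2)>115)&(jy>.052)&(jy<.16)&(abs(jx)<.05)&(Z>.025)&(Z<.05)
    b=clean(b); v,u=np.nonzero(b)
    print(" block",rect(onplane(c,np.c_[u,v],.038)),np.median(Z[b]),b.sum(),(np.percentile(jx[b],[2,50,98])*1000).round(1),(np.percentile(jy[b],[2,98])*1000).round(1))
    bs=clean(near&(im.mean(2)<90)&(abs(Z-.015)<.006)|near&(abs(Z-.015)<.004)&(abs(jx)<.075)); print(" base",rect(C[bs]))
E
python3 meas.py
```

```text
top0 plate (array([550. ,  22.1]), array([141.2, 100. ]), 15.65) 0.07616584999300768
 head ((549.7008666992188, 19.0324649810791), 42.7186279296875) 0.10291409679595143
 grip (array([616.9, -71.6]), array([18.9, 54.5]), 35.43) 0.10102754472428188 155
 block (array([515. , 102.6]), array([45.2, 72.3]), 19.18) 0.03951603028175654 442 [-32.7 -12.3  10.6] [ 53.5 121.7]
 base (array([529.6,  31.9]), array([107.9, 190.5]), 16.17)
scene0 plate (array([592.8,  28.5]), array([ 51.4, 103.3]), 15.35) 0.07548643593310966
 head ((552.8096313476562, 13.89953327178955), 42.153602600097656) 0.10242244849532611
 grip (array([623.6, -79.5]), array([15.9, 65.5]), 35.9) 0.09959831972091437 91
 block (array([518.5, 127.5]), array([17.3, 40.1]), 63.61) 0.0383140441447446 31 [-19.5  -2.2   7.3] [ 99.4 119.8]
 base (array([547. ,  29.9]), array([139.9, 188.7]), 15.75)
```

```bash
cat >> h.py <<'E'
A=.273; O=np.array([.550,.0215])
def J2W(x,y,z): return np.array([O[0]+x*np.cos(A)-y*np.sin(A),O[1]+x*np.sin(A)+y*np.cos(A),z])
def W2J(p): d=np.asarray(p[:2])-O; return np.array([d[0]*np.cos(A)+d[1]*np.sin(A),-d[0]*np.sin(A)+d[1]*np.cos(A)])
def rotdown(psi): # tool y along world heading psi, z down
    y=np.array([np.cos(psi),np.sin(psi),0]);z=np.array([0,0,-1.]);return R.from_matrix(np.c_[np.cross(y,z),y,z]).as_rotvec()
def fj(s): # force, jig axes
    f=s["contact_force"];return np.array([f[0]*np.cos(A)+f[1]*np.sin(A),-f[0]*np.sin(A)+f[1]*np.cos(A),f[2]])
E
python3 - <<'E'
from h import *
from cell import manip,inverse_kinematics
b=np.radians(19.18); p=np.array([.5067,.1263])
best=None
for k in(0,np.pi):
    q=inverse_kinematics([*p,.2],rotdown(b+k)); print(k,None if q is None else np.round(q,2))
    if q is not None and (best is None or abs(q[5])<abs(best[1][5])): best=(k,q)
rot=rotdown(b+best[0])
manip.set_gripper(.054,20); manip.move_pose([*p,.2],rot); manip.move_linear([*p,.06],.2)
s0=manip.state(); manip.move_linear([*p,.0195],.05); s=manip.state()
print(s["clock"],s["tool_pos"],fj(s)-fj(s0)); print(s0["contact_force"],s["gripper_width"])
if abs(fj(s)-fj(s0)).max()<8:
    manip.set_gripper(.040,20); s=manip.state(); print(s["clock"],s["gripper_width"],s["grasp_force"],fj(s)-fj(s0),s["moment"],W2J(s["tool_pos"]))
np.save("k.npy",best[0])
E
```

```text
0 [ 0.2   0.    1.97 -0.    1.17 -0.14]
3.141592653589793 None
5.5667 [0.50696485 0.12636618 0.01964162] [-0.77400444  0.55532204  0.94456238]
[ 0.51165581  0.22898407 -1.00327557] 0.0539790858811812
5.875 0.043635612693782404 20.000782012939453 [-0.4594196   0.51669469  2.88776549] [-0.00595659 -0.14381265  0.07451375] [-0.0129692   0.11257758]
```

```bash
cat > push.py <<'E'
from h import *
from cell import manip
def guard(axis,sgn,z,xy,lim,maxd,step=.0015,rate=.03):
    """advance in jig axis until reaction over lim above bias"""
    f0=fj(manip.state()); xy=np.array(xy); n=int(maxd/step); d=0
    for i in range(n):
        xy[axis]+=sgn*step; manip.move_linear(J2W(*xy,z),rate); s=manip.state(); f=fj(s)-f0
        if -f[axis]*sgn>lim: break
    print("guard",axis,"cmd",xy*1000,"act",W2J(s["tool_pos"])*1000,"f",f.round(1),"Mz",s["moment"][2].round(2),"t",s["clock"]); return xy
E
python3 - <<'E'
from push import *
z=.0197; xy=W2J(manip.state()["tool_pos"])
manip.move_linear(J2W(*xy,z),.05,rotdown(A)); s=manip.state(); print(fj(s),s["moment"][2],s["clock"])
xy=guard(0,1,z,xy,8,.020)
E
```

```text
[-1.06243276 -0.5133019   0.76412631] -0.10583219694226267 6.125
guard 0 cmd [ -9.96919771 112.57758056] act [-12.78112967 112.6036104 ] f [-8.4 -0.1 11.8] Mz -0.16 t 6.625
```

```bash
python3 - <<'E'
from push import *
from cell import cams
manip.dwell(.3); s=manip.state(); print(W2J(s["tool_pos"])*1000,s["tool_pos"][2],fj(s),s["moment"],s["gripper_width"],s["grasp_force"])
for n in("top","scene"):
    c=cams.capture(n); np.savez(f"pics/{n}1.npz",**c)
a=load("top1")["image"][145:245,240:365];b=load("scene1")["image"][160:260,270:395]
cv2.imwrite("pics/c.png",cv2.resize(np.vstack([a,b]),None,fx=3,fy=3,interpolation=cv2.INTER_CUBIC)[:600])
E
```

```text
[-12.7750304  112.61167665] 0.01991119169279742 [-8.96846039  0.26326374 12.125324  ] [-0.48664514  1.072363   -0.11628272] 0.04375422610265593 20.006011426448822
```

View pics/c.png

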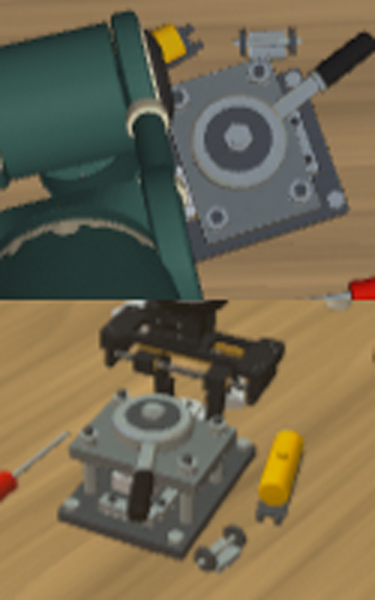

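The gripper holds the tail, but the sideways push is blocked with an upward force as well. Letting go will show whether the block or a fingertip is stuck.

```bash
python3 - <<'E'
from push import *
t=load("top0")
for n,uv,z in(("bolt+x",(277,190.6),.02),("bolt-x",(290,231.4),.02),("blk c1",(274,209),.035),("blk c2",(279.5,225),.035),("basecorner+",(273,188),.015),("basecorner-",(289,237.5),.015)): print(n,(W2J(onplane(t,uv,z)[0])*1000).round(1))
def show(l): 
    s=manip.state(); print(l,W2J(s["tool_pos"])*1000,s["tool_pos"][2].round(4),fj(s).round(1),s["moment"].round(2),s["gripper_width"],s["clock"])
manip.set_gripper(.054); show("open")
manip.dwell(.2); show("dwell")
p=manip.state()["tool_pos"]; manip.move_linear([p[0],p[1],.0225],.03); show("up")
E
```

```text
bolt+x [ 57.9 100.3]
bolt-x [-57.9  99.6]
blk c1 [  8.5 121.4]
blk c2 [-36.4 120. ]
basecorner+ [ 69.7 108.6]
basecorner- [-71.5 106.9]
open [ -9.79912734 112.60919529] 0.0196 [ 0.1 -1.  -0.2] [-0.08 -0.12 -0.02] 0.0541160400940242 7.3833
dwell [ -9.89492412 112.5905713 ] 0.0196 [-0.5 -0.5 -1.3] [-0.03 -0.16 -0.  ] 0.05396480295849488 7.5833
up [ -9.56127301 112.57314867] 0.0228 [ 0.5 -0.5  0. ] [-0.   -0.08  0.02] 0.05416661975777492 7.8333
```

```bash
python3 - <<'E'
from push import *
def show(l): 
    s=manip.state(); print(l,(W2J(s["tool_pos"])*1000).round(1),s["tool_pos"][2].round(4),fj(s).round(1),s["moment"].round(2),s["gripper_width"].round(4),round(s["clock"],2))
z=.0235; xy=W2J(manip.state()["tool_pos"]); xy[0]=-.0115
manip.move_linear(J2W(*xy,z),.03); show("pos")
manip.set_gripper(.040,20); show("grip")
for i in range(4):
    xy[0]+=.001; manip.move_linear(J2W(*xy,z),.03); show("x")
E
```

```text
Traceback (most recent call last):
AttributeError: 'float' object has no attribute 'round'
```

```bash
cat >> push.py <<'E'
def show(l): 
    s=manip.state(); r=lambda a,n:np.round(a,n); print(l,r(W2J(s["tool_pos"])*1000,1),r(s["tool_pos"][2],4),"F",r(fj(s),1),"M",r(s["moment"],2),r(s["gripper_width"],4),r(s["clock"],2))
E
python3 - <<'E'
from push import *
z=.0235; xy=W2J(manip.state()["tool_pos"]); xy[0]=-.0115
manip.move_linear(J2W(*xy,z),.03); show("pos")
manip.set_gripper(.040,20); show("grip")
for i in range(4):
    xy[0]+=.001; manip.move_linear(J2W(*xy,z),.03); show("x")
E
```

```text
pos [-11.5 112.6] 0.0235 F [ 0.2 -0.8 -0.8] M [-0.03 -0.13  0.01] 0.054 8.33
grip [-11.7 112.6] 0.0235 F [-0.4 -0.   0.7] M [-0.06  0.01 -0.06] 0.0437 8.64
x [-11.7 112.7] 0.0234 F [-5.  -1.2  4.7] M [-0.12  0.55 -0.11] 0.0434 8.89
x [-11.7 112.7] 0.0234 F [-7.3 -0.5  8.1] M [-0.35  0.99 -0.17] 0.0437 9.14
x [-11.6 112.7] 0.0234 F [-10.9  -0.3  11.5] M [-0.45  1.37 -0.17] 0.0436 9.39
x [ -9.  112.6] 0.0234 F [-5.2  0.3  5.8] M [-0.34  0.7  -0.22] 0.0437 9.64
```

The block was only sticking: it broke free at about 11 N. I'll carry on and trim z to relieve the downward load.

```bash
cat >> push.py <<'E'
def adv(axis,sgn,xy,z,lim,n,step=.001,rate=.03):
    for i in range(n):
        xy[axis]+=sgn*step; manip.move_linear(J2W(*xy,z),rate); s=manip.state(); f=fj(s)
        if f[2]>2 and z<.0255: z+=.0003
        elif f[2]<-2: z-=.0003
        show(f"{xy[axis]*1000:.1f} z{z*1000:.1f}")
        if -f[axis]*sgn>lim: break
    return xy,z
E
python3 - <<'E'
from push import *
xy=W2J(manip.state()["tool_pos"]);xy[0]=-.0075
xy,z=adv(0,1,xy,.0238,16,18); np.save("st.npy",[*xy,z])
E
```

```text
-6.5 z23.8 [ -7.2 112.6] 0.0234 F [-2.8  0.1  0. ] M [-0.24  0.36 -0.16] 0.0437 9.89
-5.5 z23.8 [ -5.4 112.6] 0.0235 F [-1.2  0.2 -1.2] M [-0.1   0.1  -0.15] 0.0437 10.14
-4.5 z23.5 [ -4.3 112.6] 0.0236 F [-0.4 -0.4 -2.1] M [ 0.01  0.03 -0.13] 0.0442 10.39
-3.5 z23.5 [ -3.4 112.6] 0.0235 F [-0.3  0.4 -1. ] M [-0.14  0.14 -0.1 ] 0.0439 10.64
-2.5 z23.5 [ -2.2 112.6] 0.0236 F [-1.   0.5 -1. ] M [-0.03  0.08 -0.1 ] 0.0437 10.89
-1.5 z23.5 [ -1.3 112.7] 0.0235 F [-1.   0.1 -1.9] M [-0.09  0.1  -0.13] 0.044 11.14
-0.5 z23.2 [ -0.3 112.6] 0.0235 F [-0.8 -0.1 -2.5] M [-0.11  0.12 -0.16] 0.0437 11.39
0.5 z23.5 [ -0.2 112.7] 0.0234 F [-5.4 -0.7  4.1] M [-0.35  0.78 -0.15] 0.0438 11.64
1.5 z23.8 [  0.8 112.7] 0.0235 F [-5.   0.4  2.9] M [-0.31  0.78 -0.44] 0.0434 11.89
2.5 z24.1 [  0.8 112.7] 0.0234 F [-7.4 -0.3  3.5] M [-0.27  0.88 -0.48] 0.0438 12.14
3.5 z24.4 [  1.  112.8] 0.0234 F [-8.7 -1.1  4.1] M [-0.42  1.14 -0.59] 0.0437 12.39
4.5 z24.7 [  1.1 112.8] 0.0235 F [-10.6  -0.4   5.1] M [-0.47  1.41 -0.61] 0.0439 12.64
5.5 z25.0 [  1.4 112.9] 0.0235 F [-11.6  -0.2   4.9] M [-0.51  1.52 -0.68] 0.0438 12.89
6.5 z25.3 [  1.9 113.2] 0.0235 F [-11.1   1.6   3.6] M [-0.38  1.71 -0.71] 0.0438 13.14
7.5 z25.6 [  2.6 113.4] 0.0235 F [-11.4   1.9   3.6] M [-0.24  1.66 -0.75] 0.0436 13.39
8.5 z25.6 [  3.2 113.7] 0.0235 F [-11.8   3.    1.4] M [-0.07  1.73 -0.82] 0.0439 13.64
9.5 z25.6 [  3.7 113.9] 0.0235 F [-13.2   4.9   3.3] M [-0.08  1.99 -0.86] 0.0439 13.89
10.5 z25.6 [  4.4 114.2] 0.0234 F [-13.5   4.8   4.2] M [ 0.1   2.15 -0.81] 0.0439 14.14
```

```bash
python3 - <<'E'
from push import *
xy=np.array([.0012,.1127]); manip.move_linear(J2W(*xy,.0237),.05,rotdown(A)); show("back")
xy,z=adv(1,-1,xy,.0237,9,16,.002,.05); np.save("st.npy",[*xy,z])
E
```

```text
back [  1.9 112.7] 0.0239 F [-0.7  1.7 -2.3] M [ 0.11  0.05 -0.1 ] 0.0438 14.48
110.7 z23.4 [  1.9 110.4] 0.0239 F [-0.2 -0.5 -2.5] M [ 0.04 -0.09  0.02] 0.0439 14.73
108.7 z23.4 [  1.6 108.3] 0.0235 F [ 0.5 -0.4 -1.9] M [-0.05 -0.16  0.11] 0.0439 14.98
106.7 z23.4 [  1.3 106.4] 0.0235 F [ 0.5 -0.2 -0.7] M [-0.01 -0.12  0.03] 0.0437 15.23
104.7 z23.4 [  1.2 104.6] 0.0235 F [-0.5  0.4 -1.3] M [ 0.02 -0.02 -0.02] 0.0439 15.48
102.7 z23.4 [  1.2 102.6] 0.0235 F [-0.5 -0.  -0.9] M [ 0.07 -0.02 -0.09] 0.0435 15.73
100.7 z23.4 [  1.2 100.6] 0.0234 F [-0.2  0.8  0.2] M [ 0.14  0.08 -0.04] 0.0438 15.98
98.7 z23.4 [ 1.2 98.5] 0.0234 F [ 0.2  1.7 -0.4] M [ 0.15  0.02 -0.08] 0.0436 16.23
96.7 z23.4 [ 1.2 96.5] 0.0234 F [0.4 2.3 0.3] M [ 0.22  0.02 -0.11] 0.0437 16.48
94.7 z23.4 [ 1.3 94.5] 0.0235 F [-0.8  1.7  1.1] M [ 0.22  0.04 -0.12] 0.0438 16.73
92.7 z23.4 [ 1.3 92.5] 0.0234 F [-0.3  1.4  0.7] M [ 0.23  0.04 -0.1 ] 0.0439 16.98
90.7 z23.4 [ 1.2 91.1] 0.0234 F [0.2 5.8 0.5] M [ 0.66  0.25 -0.01] 0.0437 17.23
88.7 z23.4 [ 1.1 90.9] 0.0234 F [ 0.8 12.7  1.8] M [ 1.86  0.46 -0.  ] 0.0442 17.48
```

```bash
python3 - <<'E'
from push import *
xy=np.array([.0012,.0907]); manip.move_linear(J2W(*xy,.0235),.03); show("relax")
xy,z=adv(0,1,xy,.0235,6,6,.0007)
xy,z=adv(1,-1,xy,z,13,4,.001)
xy[0]=.0012; xy[1]=.0904; manip.move_linear(J2W(*xy,.0235),.03); show("relax")
manip.set_gripper(.054); show("open")
p=J2W(*xy,.0235);manip.move_linear([*p[:2],.13],.25)
manip.move_linear([.48,.20,.25],.4); 
manip.set_joints([.9]+list(manip.state()["joint_pos"][1:])); show("away")
from cell import cams
for n in("top","scene"):
    c=cams.capture(n); np.savez(f"pics/{n}2.npz",**c)
a=load("top2")["image"][145:245,255:380]
cv2.imwrite("pics/d.png",cv2.resize(a,None,fx=6,fy=6,interpolation=cv2.INTER_CUBIC))
E
sed 's/"top0","scene0"/"top2","scene2"/' meas.py | python3 -
```

```text
relax [ 1.1 91.1] 0.0234 F [0.  6.8 0.5] M [ 0.83  0.22 -0.02] 0.0438 17.73
1.9 z23.8 [ 1.1 91.1] 0.0234 F [-0.8  5.8  2.5] M [0.77 0.51 0.04] 0.044 17.98
2.6 z23.8 [ 1.5 91.1] 0.0234 F [-2.6  5.5  1.9] M [ 0.72  0.5  -0.19] 0.044 18.23
3.3 z24.1 [ 1.6 91.1] 0.0233 F [-4.   6.   3.6] M [ 0.65  0.81 -0.09] 0.0439 18.48
4.0 z24.1 [ 2.1 91.1] 0.0234 F [-3.5  5.7  1.6] M [ 0.67  0.66 -0.25] 0.044 18.73
4.7 z24.4 [ 2.1 91.1] 0.0233 F [-4.2  5.   3.6] M [ 0.58  1.   -0.28] 0.044 18.98
5.4 z24.7 [ 2.4 91.2] 0.0233 F [-4.7  5.3  2.5] M [ 0.54  0.98 -0.38] 0.044 19.23
89.7 z24.7 [ 2.3 91.1] 0.0234 F [-4.6  8.7  1.3] M [ 1.2   0.97 -0.36] 0.0438 19.48
88.7 z24.7 [ 2.2 91. ] 0.0233 F [-4.7 11.7  1.8] M [ 1.7   1.15 -0.31] 0.0435 19.73
87.7 z24.7 [ 2.3 90.9] 0.0233 F [-3.9 16.4  1.9] M [ 2.35  1.25 -0.27] 0.044 19.98
relax [ 1.2 91. ] 0.0235 F [ 0.3  7.2 -0.6] M [1.09 0.22 0.08] 0.044 20.31
open [ 1.3 89.8] 0.0235 F [0.4 0.6 0.3] M [-0.07 -0.14  0.03] 0.0542 20.67
away [-129.6  450.7] 0.2473 F [-0.6  0.2 -0.6] M [ 0.03 -0.15 -0.  ] 0.0538 22.88
top2 plate (array([549.6,  21.9]), array([140.3, 100.2]), 15.69) 0.07609725511100562
 head ((550.7473754882812, 19.757600784301758), 42.532867431640625) 0.10287165839558132
 grip (array([616.9, -71.6]), array([19. , 54.5]), 35.43) 0.10093453754437731 153
 block (array([529.6,  95.2]), array([44. , 48.4]), 13.78) 0.03942368239990479 296 [-20.5  -1.5  22.1] [52.9 99.2]
 base (array([545.6,  36.5]), array([140.3, 190.2]), 15.59)
scene2 plate (array([591.6,  30.1]), array([ 53.3, 104.7]), 15.09) 0.07557751961700437
 head ((552.0919189453125, 13.188258171081543), 42.90725326538086) 0.10216418191356225
 grip (array([624.5, -81.6]), array([16.4, 68.7]), 36.76) 0.10007692125781431 91
 block (array([530.2, 118. ]), array([11.1,  3.3]), 10.87) 0.039833535093446615 4 [ 3.   5.8 13.4] [92.  99.3]
 base (array([546.2,  28.6]), array([142.9, 186.7]), 16.6)
```

View pics/d.png

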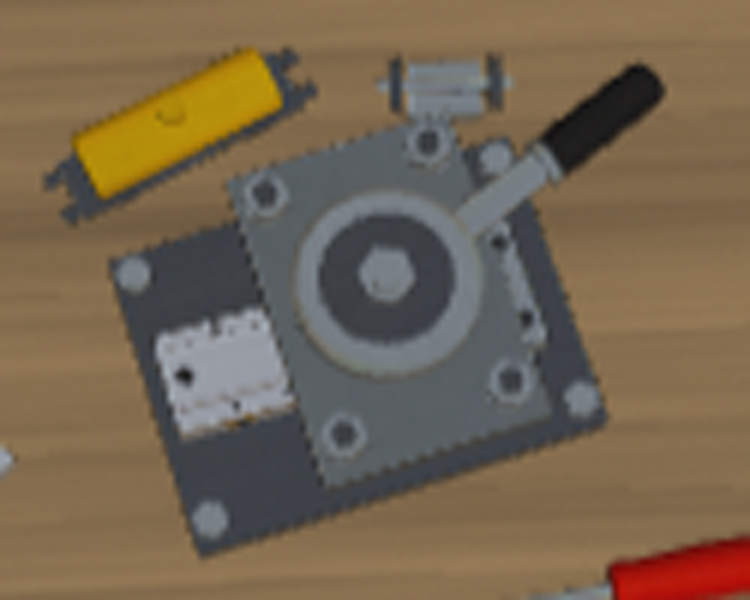

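The picture shows the block near home, with its tail edge at about (168,390) in the crop. It measures roughly 0.03 rad skew (13.8° against 15.65°) because the tail was pushed too far past the rail's end. I'll regrip at the jig's yaw to square it and push more gently.

```bash
python3 - <<'E'
from push import *
xy=np.array([.0005,.0885]); manip.move_pose(J2W(*xy,.13),rotdown(A)); manip.move_linear(J2W(*xy,.0235),.2); show("down")
manip.set_gripper(.040,40); show("grip")
xy[0]=-.0008; manip.move_linear(J2W(*xy,.0237),.03,rotdown(A)); show("off")
r=rotdown(A+.012); manip.move_linear(J2W(*xy,.0237),.03,r); show("turned")
for i in range(6):
    xy[0]+=.0006; manip.move_linear(J2W(*xy,.0237),.03); show("x %.1f"%(xy[0]*1e3))
    if fj(manip.state())[0]<-5: break
E
```

```text
down [ 1.3 89. ] 0.0242 F [ 0.2 -0.5  0.1] M [-0.04 -0.16 -0.02] 0.0534 25.16
grip [ 1.8 88.7] 0.0253 F [-1.1  2.2  6.1] M [ 0.26  0.21 -0.17] 0.0432 25.48
off [ 1.2 88.5] 0.0254 F [1.2 2.1 7.5] M [ 0.43 -0.07  0.15] 0.0434 25.72
turned [ 0.9 88.5] 0.0253 F [1.5 2.6 8.1] M [ 0.3   0.01 -0.06] 0.0434 25.98
x -0.2 [ 0.9 88.5] 0.0253 F [-1.6  2.1  9.5] M [ 0.22  0.17 -0.12] 0.0439 26.22
x 0.4 [ 0.9 88.5] 0.0253 F [-3.3  2.4 11.9] M [ 0.23  0.39 -0.12] 0.0431 26.48
x 1.0 [ 0.9 88.5] 0.0253 F [-5.4  1.7 13.7] M [ 0.12  0.63 -0.14] 0.0432 26.72
```

```bash
python3 - <<'E'
from push import *
z=.0256; r=rotdown(A+.012); xy=np.array([.0005,.0885]); manip.move_linear(J2W(*xy,z),.03,r); show("z")
for i in range(8):
    f=fj(manip.state()); z-=np.clip(f[2]*-.0001,-.0005,.0005)
    if f[0]<-5: break
    xy[0]+=.0006; manip.move_linear(J2W(*xy,z),.03); show("x %.1f"%(xy[0]*1e3))
for y in(.0875,.0865,.0855,.0845):
    xy[1]=y; manip.move_linear(J2W(*xy,z),.03); show("y %.1f"%(y*1e3))
    if fj(manip.state())[1]>12: break
E
```

```text
z [ 0.3 88.4] 0.0254 F [-0.3  0.9  1.8] M [ 0.11 -0.08  0.17] 0.0437 26.98
x 1.1 [ 0.5 88.4] 0.0254 F [-1.3  0.6  1.2] M [-0.08  0.12  0.01] 0.0433 27.22
x 1.7 [ 0.8 88.5] 0.0254 F [-3.3  0.1  1.4] M [-0.22  0.36 -0.12] 0.0437 27.48
x 2.3 [ 1.3 88.5] 0.0255 F [-4.3  0.2 -0.3] M [-0.24  0.52 -0.18] 0.0432 27.72
x 2.9 [ 1.4 88.6] 0.0254 F [-5.7  0.1  0.3] M [-0.37  0.77 -0.35] 0.0437 27.98
y 87.5 [ 1.3 88.5] 0.0254 F [-5.4  3.   0.5] M [ 0.2   0.87 -0.28] 0.0437 28.22
y 86.5 [ 1.4 88.4] 0.0255 F [-5.9  7.1  1.6] M [ 0.79  1.02 -0.25] 0.0437 28.48
y 85.5 [ 1.3 88.3] 0.0254 F [-5.7 10.6  2.3] M [ 1.36  1.17 -0.23] 0.0434 28.72
y 84.5 [ 1.3 88.2] 0.0254 F [-5.1 13.6  1.8] M [ 1.92  1.29 -0.17] 0.0437 28.98
```

```bash
cat > yaw.py <<'E'
from h import *
import sys
t=load(sys.argv[1]); im=cv2.resize(t["image"],None,fx=4,fy=4,interpolation=cv2.INTER_CUBIC).mean(2)
# sample intensity profiles across block width at several jig y at z .035, find flank edges
for z,lo,hi in((.036,95,150),):
    E=[]
    for y in np.arange(.058,.0965,.002):
        xs=np.arange(-.04,.0401,.0004); P=np.array([J2W(x,y,z) for x in xs]); uv=proj(t,P)
        uv4=((uv+.5)*4-.5).astype(np.float32); pr=cv2.remap(im.astype(np.float32),uv4[:,:1],uv4[:,1:],cv2.INTER_LINEAR).ravel()
        g=np.gradient(cv2.GaussianBlur(pr[:,None],(1,9),2).ravel()); h=len(xs)//2
        E.append((y,xs[np.argmax(g[:h])],xs[h+np.argmin(g[h:])]))
    E=np.array(E)*1000
    for k in(1,2):
        y=E[:,0];v=E[:,k];ok=abs(v-np.median(v))<4;p=np.polyfit(y[ok],v[ok],1)
        for _ in range(3): r=abs(v-np.polyval(p,y)); ok=r<=max(np.percentile(r,75),.2); p=np.polyfit(y[ok],v[ok],1)
        print("flank",k,"slope rad %.4f x@80 %.2f n%d"%(p[0],np.polyval(p,80),ok.sum()),v.round(1))
E
python3 - <<'E'
from push import *
s=manip.state(); print(R.from_rotvec(s["tcp_rot"]).as_matrix()[:2,1],np.cos(A),np.sin(A))
xy=W2J(s["tool_pos"]); manip.move_linear(J2W(xy[0],.0865,.0255),.03); show("rel")
manip.set_gripper(.056); show("open")
manip.move_linear(J2W(*W2J(manip.state()["tool_pos"]),.13),.25)
manip.move_linear([.48,.20,.25],.4); manip.set_joints([.9]+list(manip.state()["joint_pos"][1:]))
from cell import cams
c=cams.capture("top"); np.savez("pics/top3.npz",**c)
E
python3 yaw.py top2; python3 yaw.py top3;sed 's/"top0","scene0"/"top3",/' meas.py | python3 - |grep block
```

```text
[0.96019618 0.27930744] 0.962966366290334 0.26962154475039685
rel [ 1.2 88.3] 0.0254 F [-2.6  8.   0.6] M [ 1.08  0.65 -0.24] 0.0435 29.22
open [ 2.3 86.1] 0.026 F [-0.7  0.1  0.5] M [-0.05 -0.11  0.03] 0.0562 29.61
flank 1 slope rad 0.0588 x@80 -21.17 n15 [-22.8 -22.4 -20.8 -20.8 -21.6 -22.  -21.2 -21.2 -22.  -22.  -21.6 -20.8
 -20.  -20.4 -21.6 -21.2 -20.8 -20.  -24.  -20.4]
flank 2 slope rad 0.0347 x@80 23.76 n15 [23.6 22.8 22.4 22.8 23.6 23.6 23.6 16.4 16.  24.4 23.6 22.8 23.2 23.6
 24.  24.   0.8  0.8 24.4 24.4]
flank 1 slope rad 0.0197 x@80 -21.04 n15 [-21.6 -22.  -20.8 -20.8 -24.  -21.6 -21.2 -21.2 -14.  -22.  -21.6 -20.8
 -20.4 -20.8 -21.6 -21.2 -20.8 -20.  -24.4 -20.4]
flank 2 slope rad 0.0313 x@80 23.76 n15 [23.6 22.8 22.4 22.8 23.6 24.  24.  16.4 16.4 24.4 23.6 23.2 23.2 23.6
 24.   1.2  0.8  0.8 24.4 24.4]
 block (array([529.8,  95.3]), array([43.9, 48.2]), 14.56) 0.039519594574195294 297 [-20.4  -1.3  22.2] [53.  99.2]
```

```bash
cat > sq.py <<'E'
from push import *
def tyaw():
    m=R.from_rotvec(manip.state()["tcp_rot"]).as_matrix(); return np.arctan2(m[1,1],m[0,1])-A
xy=np.array([.0008,.0885]); manip.move_pose(J2W(*xy,.13),rotdown(A)); manip.move_linear(J2W(*xy,.0235),.25); manip.dwell(.15)
manip.set_gripper(.040,40); manip.dwell(.1); show("grip"); z=manip.state()["tool_pos"][2]
s=manip.state();M0=0;th=0.
for i in range(22):
    s=manip.state();f=fj(s);m=s["moment"][2]
    if f[0]<-5.5 and m<-.62: break
    if m>-.68: th=min(th+.008,.10)
    if f[0]>-6 and (m<-.3 or th>.05): xy[0]+=.0005
    z-=np.clip(f[2]*-.0001,-.0003,.0003)
    manip.move_linear(J2W(*xy,z),.03,rotdown(A+th)); show("th %.3f act %.4f"%(th,tyaw()))
for y in(.0875,.0865,.0855,.0845):
    xy[1]=y; manip.move_linear(J2W(*xy,z),.03); show("y act %.4f"%tyaw())
    if fj(manip.state())[1]>10: break
E
python3 sq.py
```

```text
grip [ 1.3 88.4] 0.0251 F [-2.9  0.7  6.9] M [-0.08  0.51 -0.19] 0.0436 34.53
th 0.008 act 0.0079 [ 0.6 88.5] 0.0254 F [-0.7  1.2 -2.3] M [ 0.04 -0.    0.03] 0.0433 34.78
th 0.016 act 0.0159 [ 0.3 88.5] 0.0251 F [-2.1 -0.3  2.4] M [-0.17  0.37 -0.2 ] 0.0435 35.03
th 0.024 act 0.0241 [-0.1 88.3] 0.0251 F [-5.1 -0.6  2.6] M [-0.43  0.5  -0.26] 0.0437 35.28
th 0.032 act 0.0314 [-0.4 88.3] 0.0251 F [-5.6 -2.8  1.9] M [-0.58  0.58 -0.5 ] 0.0436 35.53
th 0.040 act 0.0380 [-0.4 88.2] 0.0251 F [-6.2 -2.6  1.3] M [-0.64  0.6  -0.97] 0.0436 35.78
y act 0.0375 [-0.4 88.2] 0.0251 F [-5.9  0.6  1.6] M [-0.    0.78 -0.85] 0.0434 36.03
y act 0.0371 [-0.5 88.1] 0.0251 F [-5.7  4.7  2.4] M [ 0.51  0.92 -0.79] 0.0435 36.28
y act 0.0370 [-0.6 87.9] 0.0251 F [-5.4  8.9  2.4] M [ 0.97  1.07 -0.83] 0.0436 36.53
y act 0.0366 [-0.6 87.8] 0.0251 F [-6.  12.2  3.4] M [ 1.58  1.17 -0.69] 0.0435 36.78
```

```bash
cat > lev.py <<'E'
from push import *
ZL=.0755
def pose(L,z=ZL): return J2W(-.115*np.sin(L),-.115*np.cos(L),z),rotdown(A-L)
def tang(L,s=None): # reaction to tightening motion (positive = resisting), and radial
    f=fj(s or manip.state()); t=np.array([-np.cos(L),np.sin(L)]); return -f[:2]@t, f[:2]@[-np.sin(L),-np.cos(L)]
def actL():
    x,y=W2J(manip.state()["tool_pos"]); return np.arctan2(-x,-y)
def go(L0,L1,step,rate,stop=1e9):
    n=max(1,int(np.ceil(abs(L1-L0)/step-1e-9))); L=L0
    for L in np.linspace(L0,L1,n+1)[1:]:
        p,r=pose(L); manip.move_linear(p,rate,r); s=manip.state(); t,rd=tang(L,s)
        print("L %.3f act %.3f T %.1f rad %.1f z %.1f t %.2f"%(L,actL(),t,rd,fj(s)[2],s["clock"]))
        if t>stop: break
    return L
E
python3 - <<'E'
from lev import *
from cell import cams
xy=W2J(manip.state()["tool_pos"]); manip.move_linear(J2W(xy[0],.0862,.0252),.03,rotdown(A+.037)); show("rel")
manip.set_gripper(.056); show("open")
p=manip.state()["tool_pos"]; manip.move_linear([*p[:2],.16],.3)
L=-.348; p,r=pose(L,.16); manip.move_linear(p,.35,r); np.savez("pics/top4.npz",**cams.capture("top"))
manip.move_linear(pose(L)[0],.2); show("down")
manip.set_gripper(.016,15); show("grip")
L=go(L,.64,.2,.12,6.5); np.save("L.npy",L)
E
python3 yaw.py top4; sed 's/"top0","scene0"/"top4",/' meas.py | python3 - |grep block
```

```text
rel [-0.7 87.9] 0.0251 F [-3.3  7.5  1.9] M [ 0.88  0.69 -0.54] 0.0437 37.03
open [ 0.1 85.9] 0.0255 F [-0.3  0.5 -0.4] M [-0.03 -0.15 -0.05] 0.056 37.42
down [  39.5 -107.1] 0.0759 F [ 0.4 -0.4  0.6] M [-0.03 -0.12  0.03] 0.0561 39.37
grip [  39.4 -108.4] 0.076 F [-0.8 -0.3  3.4] M [-0.12 -0.08  0.1 ] 0.0198 40.0
L -0.150 act -0.150 T 0.6 rad 0.6 z 2.6 t 40.35
L 0.047 act 0.041 T 0.4 rad 2.0 z 2.8 t 40.70
L 0.245 act 0.238 T 0.3 rad 4.4 z 1.6 t 41.05
L 0.442 act 0.436 T 2.4 rad 4.9 z 2.1 t 41.40
L 0.640 act 0.635 T 3.3 rad 5.7 z 0.5 t 41.75
flank 1 slope rad -0.0168 x@80 -22.61 n15 [-22.8 -21.6 -21.6 -22.8 -22.8 -21.6 -22.  -22.8 -22.8 -22.4 -22.  -23.2
 -23.2 -22.  -22.  -25.2 -23.2 -22.4 -22.  -25.2]
flank 2 slope rad 0.0018 x@80 21.96 n15 [21.6 21.6 22.4 22.4 21.6 21.6 22.  22.4 14.8 16.  21.6 22.4 22.4 21.6
 21.6 22.  -0.  -0.  -0.  22. ]
 block (array([527. ,  94.6]), array([45.6, 48.2]), 16.15) 0.03913125580572241 301 [-22.3  -2.9  20.5] [53.  99.1]
```

The block now lies square, with its flanks at about ±22 mm in jig x. The lever's first pull runs free; next come a return and a second pull.

```bash
python3 - <<'E'
from lev import *
L=go(.64,-.64,.22,.16); print("pull"); L=go(L,.5,.2,.13,4.8);L=go(L,.64,.07,.1,4.8); np.save("L.npy",L)
E
```

```text
L 0.427 act 0.427 T -0.4 rad 5.3 z 3.9 t 42.12
L 0.213 act 0.216 T -0.7 rad 5.7 z 2.4 t 42.48
L 0.000 act 0.005 T -1.5 rad 6.0 z 3.1 t 42.85
L -0.213 act -0.208 T -1.5 rad 4.7 z 1.5 t 43.22
L -0.427 act -0.420 T -3.0 rad 5.8 z 1.7 t 43.58
L -0.640 act -0.633 T -2.5 rad 3.8 z 0.9 t 43.95
pull
L -0.450 act -0.443 T 0.2 rad 4.6 z 0.1 t 44.29
L -0.260 act -0.259 T 1.3 rad 4.2 z -0.9 t 44.63
L -0.070 act -0.069 T 1.5 rad 5.9 z -2.7 t 44.98
L 0.120 act 0.122 T 3.1 rad 4.8 z -2.7 t 45.32
L 0.310 act 0.314 T 2.7 rad 6.2 z -3.0 t 45.66
L 0.500 act 0.505 T 4.8 rad 5.8 z -4.6 t 46.00
L 0.570 act 0.573 T 4.2 rad 4.4 z -3.1 t 46.25
L 0.640 act 0.643 T 4.5 rad 4.9 z -3.4 t 46.50
```

```bash
python3 - <<'E'
from lev import *
L=go(.64,-.64,.22,.16); print("pull"); L=go(L,-.2,.15,.13,5); 
L=go(L,.64,.05,.1,5.6); np.save("L.npy",L)
E
```

```text
L 0.427 act 0.436 T -0.0 rad 5.1 z -1.7 t 46.87
L 0.213 act 0.223 T -0.3 rad 5.2 z -2.2 t 47.23
L 0.000 act 0.010 T -0.7 rad 5.8 z -3.0 t 47.60
L -0.213 act -0.206 T -0.4 rad 6.5 z -3.8 t 47.97
L -0.427 act -0.419 T -2.4 rad 5.9 z -4.4 t 48.33
L -0.640 act -0.634 T -2.5 rad 5.4 z -3.4 t 48.70
pull
L -0.493 act -0.486 T 0.9 rad 5.0 z -6.8 t 49.00
L -0.347 act -0.341 T 1.2 rad 5.8 z -7.5 t 49.30
L -0.200 act -0.198 T 4.0 rad 5.1 z -9.1 t 49.60
L -0.151 act -0.158 T 7.5 rad 4.7 z -9.9 t 49.85
```

```bash
python3 - <<'E'
from lev import *
manip.dwell(.15); L=float(np.load("L.npy")); print(tang(L),actL())
L=go(L,L+.024,.008,.03,8.8); np.save("L.npy",L); manip.dwell(.15); print(tang(L),actL())
E
```

```text
(np.float64(7.045418512317546), np.float64(4.963406113668291)) -0.1593644325650882
L -0.143 act -0.154 T 8.1 rad 4.2 z -11.3 t 50.25
L -0.135 act -0.148 T 8.8 rad 5.0 z -10.5 t 50.50
(np.float64(7.780866476171722), np.float64(4.311688153003165)) -0.14759374258407357
```

The pull has gone stiff, rising about 1 N per mm to roughly 8 N. I'll take it slightly further, then let go.

```bash
python3 - <<'E'
from lev import *
from cell import cams
L=float(np.load("L.npy")); L=go(L,L+.02,.01,.03,9.3); manip.dwell(.25); print(tang(L),actL())
p,r=pose(actL()-.01); manip.move_linear(p,.03,r); print(tang(L))
manip.set_gripper(.05); show("open")
q=manip.state()["tool_pos"]; manip.move_linear([*q[:2],.2],.2)
manip.set_joints([-.7]+list(manip.state()["joint_pos"][1:])); show("up")
np.savez("pics/top5.npz",**cams.capture("top"))
E
python3 yaw.py top5; sed 's/"top0","scene0"/"top5",/' meas.py | python3 - |egrep "block|grip"
python3 - <<'E'
from h import *
cv2.imwrite("pics/e.png",cv2.resize(load("top5")["image"][145:245,255:380],None,fx=5,fy=5,interpolation=cv2.INTER_CUBIC))
E
```

```text
L -0.125 act -0.140 T 8.1 rad 3.6 z -11.6 t 50.90
L -0.115 act -0.132 T 11.7 rad 4.4 z -12.8 t 51.15
(np.float64(10.375345823744393), np.float64(5.01081732796559)) -0.1322025766141763
(np.float64(9.737356629256357), np.float64(3.9377359576646542))
open [  15.9 -113.8] 0.0756 F [0.2 0.  0.5] M [-0.06 -0.12  0.02] 0.0499 52.27
up [-176.3 -354. ] 0.1983 F [ 1.1  0.4 -0.1] M [-0.01 -0.08  0.01] 0.0502 54.22
flank 1 slope rad -0.0168 x@80 -22.61 n15 [-22.8 -21.6 -21.6 -22.8 -22.8 -21.6 -22.  -22.8 -22.8 -22.4 -22.  -23.2
 -23.2 -22.  -22.  -25.2 -23.2 -22.4 -22.  -25.2]
flank 2 slope rad 0.0018 x@80 21.96 n15 [21.6 21.6 22.4 22.4 21.6 21.6 22.  22.4 14.8 16.  21.6 22.4 22.4 21.6
 21.6 22.  -0.  -0.  -0.  22. ]
 grip (array([607.3, -76.8]), array([17.6, 55.5]), 29.42) 0.09944398885417577 144
 block (array([527.5,  94.3]), array([44.6, 47.6]), 16.53) 0.039596097031846966 293 [-21.9  -3.   20.2] [52.9 98.8]
```

View pics/e.png

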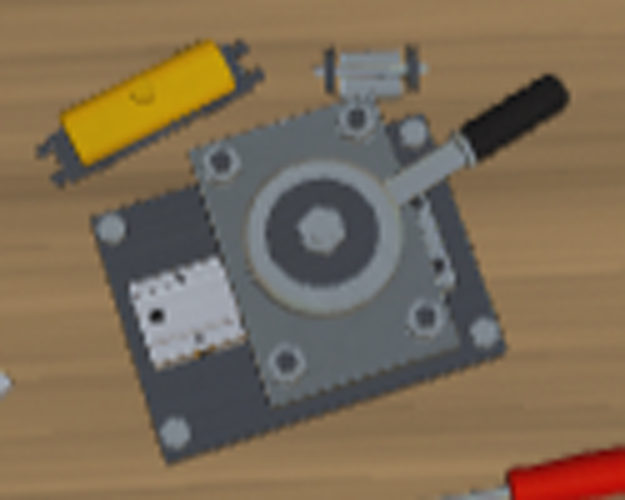

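The final view shows the block square and home, its tail edge at about (142,325). The lever has sprung back slightly to about -0.24 rad, and the bystanders near the jig are where they were.

```bash
python3 -c "
from cell import order
print(order.close_job())"
```

```text
the job is handed in; nothing more can be done
None
```

I slid the block home, square against the end stop and side rail, and clamped it with a stiff pull of about 10 N at the grip. I then let go of the lever and handed the job in at about 54 s; no verdict came back, and I couldn't read the pad force directly.

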